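# Break down the cocktail smoker

### The job

The glass has been smoked: take the cocktail smoker that stands on it apart from the top down, one piece at a time, setting each piece down upright and letting go of it before you take the next, and dropping nothing. Put the brass damper cap into the small recess of the light wooden kit tray, the hot steel chip basket into the white dish, the dark walnut smoker body into the large recess of the tray with its narrow foot down, and last stand the glass upright in the middle of the coasters. Do not tip the glass, and leave the jigger and the bottle opener where they are.

Things in the scene. Friction and masses are not known exactly. Their poses are not given: they have to be found in the camera images.
- damper_cap: brass damper cap, top of the stack: a disc 30 mm across and 4 mm thick with an upright knob, 14 mm across, from 4 to 34 mm above the underside. Origin: centre of its underside; z up along the knob. It lies loosely, with 2 mm play, inside the steel collar of the basket, its underside 37 mm above the basket's origin, so that the top 21 mm of the knob stick out of the collar. 50 g.
- chip_basket: steel chip basket, second from the top: a strainer cup 28 mm across and 34 mm deep under a collar 42 mm across that reaches from 34 to 50 mm above the underside (collar wall 4 mm, open on top, 13 mm deep inside). Origin: centre of its underside; z up. The cup hangs loosely in the walnut body's bore and the collar rests on the body's top, so all 16 mm of the collar stand above the walnut; the origin is then 14 mm above the body's origin. Grip the collar from outside. 60 g.
- smoker_body: dark walnut smoker body, third: a ring with a bore of 32 mm; the upper part is 58 mm across, from 12 to 48 mm above the underside, with a thin brass band; the narrow foot below is 44 mm across and 12 mm high. Origin: centre of its underside (of the foot); z up. The foot sits loosely in the glass's mouth and the wide part rests on the rim, so the origin is 78 mm above the glass's origin. 90 g.
- glass: clear empty glass under the smoker, 90 mm high, 66 mm across from 10 to 50 mm above its underside, narrowing to 60 mm at the rim; wall 4 mm. Origin: centre of its underside; z up. 250 g.
- small_recess (a point): centre of the floor of the small round recess in the light wooden kit tray (204 x 100 x 18 mm, fixed): 46 mm across, 8 mm deep, grey felt floor, 10 mm above the worktop. z up; x points along the tray's length to the large recess, 100 mm away.
- large_recess (a point): centre of the floor of the large round recess in the same tray: 74 mm across, 8 mm deep, grey felt floor, 10 mm above the worktop. z up; x points along the tray's length away from the small recess.
- dish: round white dish, 120 mm across, 36 mm high, fixed, open on top. Origin: centre of its underside; its inner floor is 5 mm above it and the inside is about 100 mm across.
- coaster: low round stack of pulp coasters with a dark red ring, 96 mm across and 12 mm high, fixed. Origin: centre of its underside; its flat top is 12 mm above.
- jigger: double-coned steel jigger, 43 mm across and 73 mm high, standing loose near the work; to be left alone. Origin: centre of its underside.
- opener: bottle opener with a black handle and a steel head, 174 x 41 x 20 mm, lying loose beyond the work; to be left alone. Origin: centre of its underside.
There are look-alikes about, which are no part of the job. There is more than one size of the coaster; the one meant has the size given above.

How it is judged:
On the way, in this order (a step that is already met when the one before it is completed fails the run):
1. the cap lies in the small recess, let go, while the rest of the smoker still stands on the glass (horizontal distance between damper_cap and small_recess below 0.012 m and z of damper_cap in the frame of small_recess between -0.003 and 0.004 m and angle between damper_cap's own z axis and vertical below 0.15 rad and linear speed of damper_cap below 0.03 m/s and contact force between the fingers and damper_cap below 0.1 N and horizontal distance between chip_basket and smoker_body below 0.008 m and z of chip_basket in the frame of smoker_body between 0.008 and 0.02 m and horizontal distance between smoker_body and glass below 0.008 m and z of smoker_body in the frame of glass between 0.072 and 0.084 m), for 0.2 s.
2. the basket stands in the dish, let go, while the smoker body is still on the glass (horizontal distance between chip_basket and dish below 0.04 m and z of chip_basket in the frame of dish between 0.001 and 0.012 m and angle between chip_basket's own z axis and vertical below 0.15 rad and linear speed of chip_basket below 0.03 m/s and contact force between the fingers and chip_basket below 0.1 N and horizontal distance between smoker_body and glass below 0.008 m and z of smoker_body in the frame of glass between 0.072 and 0.084 m), for 0.2 s.
3. the smoker body stands on its foot in the large recess, let go (horizontal distance between smoker_body and large_recess below 0.016 m and z of smoker_body in the frame of large_recess between -0.003 and 0.004 m and angle between smoker_body's own z axis and vertical below 0.15 rad and linear speed of smoker_body below 0.03 m/s and contact force between the fingers and smoker_body below 0.1 N), for 0.2 s.
4. the glass stands on the middle of the coasters, let go (horizontal distance between glass and coaster below 0.015 m and z of glass in the frame of coaster between 0.009 and 0.017 m and angle between glass's own z axis and vertical below 0.15 rad and linear speed of glass below 0.03 m/s and contact force between the fingers and glass below 0.1 N), for 0.2 s.
At the end, for the whole second after the job is handed in: Upright (0.15 rad), let go and at rest: cap on the floor of the small recess (within 12 mm of its centre), basket on the floor of the dish (40 mm), smoker body on its foot on the floor of the large recess (16 mm), glass on the coasters (15 mm) (horizontal distance between damper_cap and small_recess below 0.012 m and z of damper_cap in the frame of small_recess between -0.003 and 0.004 m and angle between each of damper_cap, chip_basket, smoker_body, glass's own z axis and vertical below 0.15 rad and horizontal distance between chip_basket and dish below 0.04 m and z of chip_basket in the frame of dish between 0.001 and 0.012 m and horizontal distance between smoker_body and large_recess below 0.016 m and z of smoker_body in the frame of large_recess between -0.003 and 0.004 m and horizontal distance between glass and coaster below 0.015 m and z of glass in the frame of coaster between 0.009 and 0.017 m and linear speed of each of damper_cap, chip_basket, smoker_body, glass below 0.02 m/s and angular speed of each of damper_cap, chip_basket, smoker_body, glass below 0.2 rad/s); the robot touches nothing.
It fails at once if a piece is dropped (falls free faster than 0.6 m/s, about 2 cm) ((contact force between anything else and damper_cap below 0.02 N and linear speed of damper_cap above 0.6 m/s) or (contact force between anything else and chip_basket below 0.02 N and linear speed of chip_basket above 0.6 m/s) or (contact force between anything else and smoker_body below 0.02 N and linear speed of smoker_body above 0.6 m/s) or (contact force between anything else and glass below 0.02 N and linear speed of glass above 0.6 m/s)).
It fails at once if the glass is tipped by more than 0.4 rad (angle between glass's own z axis and vertical above 0.4 rad).
It fails at once if the jigger is pushed more than 3 cm or knocked over (distance of jigger from where it was at the start of the episode above 0.03 m or angle between jigger's own z axis and vertical above 0.5 rad).
It fails at once if the opener is pushed more than 3 cm or knocked over (distance of opener from where it was at the start of the episode above 0.03 m or angle between opener's own z axis and vertical above 0.5 rad).
It also fails if it takes over 125 s, if anything falls off the work surface, if the arm or the gripper's body presses on something with over 40 N, if the wrist force passes 120 N, or if a joint passes its speed limit or range.

### The arm

A 6-joint arm with a two-finger parallel gripper is mounted at the origin on a cart in front of the work surface, level with it; the furniture and walls round the work are solid. World frame = base frame: x ahead of the robot, y to its left, z up, the work surface at z = 0. Lengths are in m, angles in rad, forces in N, time in s.
With the tool pointing down it reaches from about 0.375 to 0.9 m from the base axis. Payload 3.1 kg.
Tool frame: the origin (TCP) lies at the very end of the fingers, on their centre line; the grasp point (between the pads) lies 19 mm behind it (grip_depth is the distance from the TCP to the grasp point, in m); z points along the fingers, y is the line along which they close (so a half turn about z gives the same grasp; the last joint's range is limited). The gripper opens to 85 mm and grips with 20 to 120 N. Pads are 22 mm wide; open, the fingers measure 114 mm over their backs; the gripper's body (76 mm by 85 mm) begins 54 mm behind the grasp point. The pads swing forward as they close: fully open they stand 13 mm farther back than shut.
Start: joints at [1.119, 0.527, 1.433, -0, 1.181, -0.178], TCP at [0.169, 0.602, 0.196] pointing down, gripper open.
Joint ranges: [-3.08, 3.08], [-0.75, 2.2], [0.22, 2.44], [-1.43, 4.57], [0, 2.65], [-2.85, 2.85]. Speed limits (rad/s): [2.79, 2.79, 3.14, 3.14, 3.14, 3.14].

### API

Orientations are given as a unit quaternion [x, y, z, w].
In Python, from station import * gives the robot as it stands.
- The arm moves only by the tool apply_moves, never from a script. Its argument "plan" is a list of rows, each a list of 7 numbers: the shift along the tool's x, y, z in m, then the turn, a rotation vector about the tool's x, y, z in rad, then the gripper command: -1 is fully open, 1 is shut, values between are in proportion. In form: [[dx, dy, dz, wx, wy, wz, jaw], ...]. A call has 1 to 8 rows; each row shifts and turns the commanded pose from where the row before left it, along the tool's axes as they then stand; what a row does not reach is not made up. A row lasts 1/8 s, in which the tool goes at most 62.5 mm and 10.7 degrees, less where a joint would pass 70% of its speed; a pose out of reach is approached as far as the arm can. A call is refused whole if a number of a shift passes 0.0625 or a number of a turn 0.188, either way. A call with a gripper value outside its range is refused whole. The fingers move at their own pace and stop on an object; "force" is the grip in N (left out, the last holds). Time passes only in rows, so rows that do not move let the fingers close. It gives the time, the measured TCP pose, the force, the opening and the grip force at its end, in the units of the state.
- sense(): the state, without advancing time (a new reading comes with each control period).
- snapshot(name): name is "scene" or "top"; returns the picture (480x640x3 uint8, red, green, blue); there is no depth.
- calibration(name): a dict with "camera_matrix" (3x3 intrinsics, pixels), "R" (3x3) and "t" (3): a world point X has camera coordinates R X + t. Camera axes: x right, y down, z forward; pixel columns grow to the right and rows downward; lengths in m; the calibration is good to about 2 mm. A picture is of the moment at which its call begins. calibration takes no time and is no camera call.
- sign_off(): hands the job in; it is judged then, once.
The state is a dict: "t": time; "q": joint angles; "qd": joint speeds; "tau": joint torques, N m; "tcp_pos": TCP position; "tool_rot": TCP orientation; "force": force on the tool from outside, world axes, zero at the start; "ft_torque": the same for the moment, N m; "finger_gap": opening from 0.0 (shut) to 1.0 (fully open); "gripper_force": force on a finger pad.
Only numpy, scipy, OpenCV 4.12 (cv2) and the standard library are available. Lean on these libraries where they do the work, as an engineer would, in place of code of your own. Each camera call takes 0.05 s, during which the arm holds its last target. There are 200 camera calls.

## Working session

There is one attempt and no reset: what is moved stays moved. The work goes in short steps, Python scripts to look and compute and a tool call to move; the robot and the scene stay as the last step left them, time stands still between calls to the robot, and variables do not carry over. Pictures are saved under pics/ and viewed, at most 14 in all, crops included, and the job is handed in when it is done.

Besides the shell and the picture viewer there is one more tool, called after "Request:" as name([rows], argument=value, ...), one row to a line, values as JSON. apply_moves: Moves the arm, as the interface text tells. Its arguments: {"type":"object","properties":{"plan":{"type":"array"},"force":{"type":"number"}},"required":["plan"]}

```bash
mkdir -p pics
python3 - <<'E'
from station import *
import cv2
for n in ("scene","top"):
    im=snapshot(n); cv2.imwrite(f"pics/{n}0.png",im[:,:,::-1]); c=calibration(n)
    print(n,c["camera_matrix"],c["R"],c["t"])
s=sense();print(s["tcp_pos"],s["tool_rot"],s["t"])
E
```

```text
scene [[510.48868242   0.         323.17884401]
 [  0.         510.48868242 243.27006966]
 [  0.           0.           1.        ]] [[ 0.42799904 -0.90370219 -0.01179711]
 [-0.59924633 -0.2739872  -0.75221995]
 [ 0.67655056  0.32901879 -0.65880648]] [-0.29686945  0.38580477  0.9832584 ]
top [[584.20586495   0.         321.61422294]
 [  0.         584.20586495 238.87289013]
 [  0.           0.           1.        ]] [[ 0.22249759 -0.97491437 -0.00606519]
 [-0.78532715 -0.17553609 -0.59367361]
 [ 0.57771627  0.13685411 -0.80468308]] [-0.19228018  0.50335548  1.36981135]
[0.16865057 0.60106058 0.19512886] [ 1.36460095e-01  9.90645082e-01 -9.37438169e-04 -2.91989228e-04] 0.1
```

View pics/scene0.png

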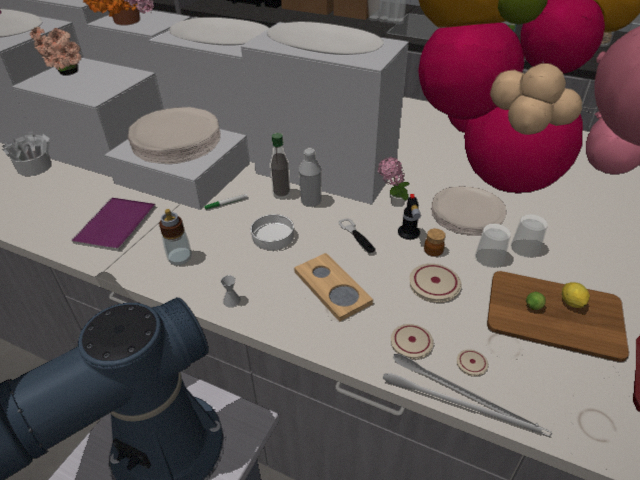

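View pics/top0.png

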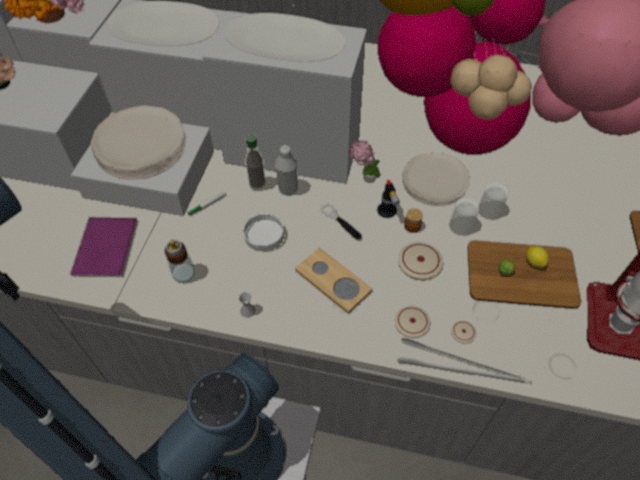

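The scene view shows the smoker stack at (176,237), dish (273,232), tray (333,285) with its small recess at (320,271) and large at (344,295). The jigger is at (230,291), and coasters are at (435,281), (411,340) and (473,362). In the top view the stack is at (178,260), dish (265,233), tray (334,279), and coasters (421,261), (412,321) and (463,331).

```bash
cat > h.py <<'E'
from station import *
import numpy as np, cv2
C={n:calibration(n) for n in("scene","top")}
def ray(n,p):
    c=C[n];d=c["R"].T@np.linalg.inv(c["camera_matrix"])@[p[0],p[1],1.];return -c["R"].T@c["t"],d
def plane(n,p,z):
    o,d=ray(n,p);return o+d*(z-o[2])/d[2]
def proj(n,X):
    c=C[n];v=c["camera_matrix"]@(c["R"]@np.array(X)+c["t"]);return v[:2]/v[2]
def tri(ps,pt):
    A=np.zeros((3,3));b=np.zeros(3)
    for n,p in(("scene",ps),("top",pt)):
        o,d=ray(n,p);d/=np.linalg.norm(d);M=np.eye(3)-np.outer(d,d);A+=M;b+=M@o
    return np.linalg.solve(A,b)
def crop(im,x,y,w,h,k,f):
    cv2.imwrite(f,cv2.resize(im[y:y+h,x:x+w,::-1],None,fx=k,fy=k,interpolation=cv2.INTER_CUBIC))
E
python3 - <<'E'
from h import *
S={n:cv2.imread(f"pics/{n}0.png")[:,:,::-1] for n in C}
# coasters: segment (light, enclosed): sizes by dark-red ring mask components
for n,pts in(("scene",[(435,281),(411,340),(473,362)]),("top",[(421,261),(412,321),(463,331)])):
    im=S[n].astype(int); red=((im[:,:,0]-im[:,:,1]>25)).astype(np.uint8)
    for p in pts:
        m=np.zeros_like(red);m[p[1]-28:p[1]+28,p[0]-32:p[0]+32]=1
        k=red*m; lab=cv2.connectedComponentsWithStats(k,connectivity=8)
        ys,xs=np.nonzero(k)
        h=cv2.convexHull(np.c_[xs,ys].astype(np.int32)).reshape(-1,2)
        W=np.array([plane(n,q,.012)[:2] for q in h],np.float32)
        (c,r)=cv2.minEnclosingCircle(W); print(n,p,"ctr",np.round(c,4),"ring dia",round(2*r,4))
a=np.hstack([cv2.resize(S["scene"][195:275,140:210],None,fx=5,fy=5,interpolation=2),cv2.resize(S["top"][225:305,145:215],None,fx=5,fy=5,interpolation=2)])
cv2.imwrite("pics/stack.png",a[:,:,::-1])
a=np.hstack([cv2.resize(S["scene"][210:330,265:385],None,fx=3.3,fy=3.3,interpolation=2),cv2.resize(S["top"][205:325,265:385],None,fx=3.3,fy=3.3,interpolation=2)])
cv2.imwrite("pics/tray.png",a[:,:,::-1])
E
```

```text
scene (435, 281) ctr [ 0.657  -0.3405] ring dia 0.1579
scene (411, 340) ctr [ 0.428  -0.3473] ring dia 0.0813
scene (473, 362) ctr [ 0.4258 -0.4837] ring dia 0.0562
top (421, 261) ctr [ 0.6371 -0.3437] ring dia 0.107
top (412, 321) ctr [ 0.4335 -0.3474] ring dia 0.0789
top (463, 331) ctr [ 0.435  -0.4957] ring dia 0.0344
```

View pics/stack.png

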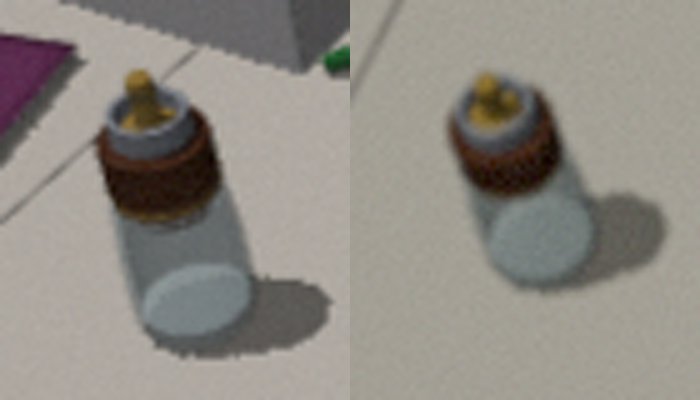

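View pics/tray.png

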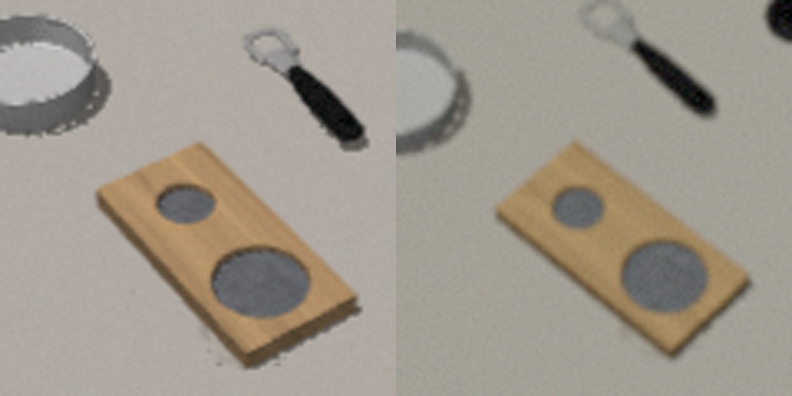

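The stack crop shows knob tops at full-image pixels scene (167.6,210) and top (172.4,240.5), and the base disc at about scene (179,255). The tray crop shows both grey recesses and the opener clear of the tray.

Run:
```python
from h import *
S={n:cv2.imread(f"pics/{n}0.png")[:,:,::-1].copy() for n in C}
hsv={n:cv2.cvtColor(S[n],cv2.COLOR_RGB2HSV) for n in S}
def comp(mask,p,r):
    m=np.zeros_like(mask);m[p[1]-r:p[1]+r,p[0]-r:p[0]+r]=mask[p[1]-r:p[1]+r,p[0]-r:p[0]+r]
    n,l,s,c=cv2.connectedComponentsWithStats(m);i=1+np.argmax(s[1:,4]);return (l==i).astype(np.uint8),s[i]
def hullctr(n,mask,z):
    cs,_=cv2.findContours(mask,0,1);h=cv2.convexHull(np.vstack(cs)).reshape(-1,2)
    W=np.array([plane(n,q,z)[:2] for q in h],np.float32);e=cv2.fitEllipse(W);return np.round(e[0],4),np.round(e[1],4)
print("knob tri",tri((167.6,210.),(172.4,240.5)),plane("scene",(167.6,210),.163),plane("top",(172.4,240.5),.163))
rec={"scene":[(320,271),(344,295)],"top":[(320,267),(346,289)]}
for n in S:
    v=hsv[n]
    # brass knob mask, top rows
    p=(168,215) if n=="scene" else (173,244)
    k,s=comp(((v[:,:,0]<28)&(v[:,:,0]>14)&(v[:,:,1]>120)&(v[:,:,2]>70)).astype(np.uint8),p,10)
    ys,xs=np.nonzero(k);print(n,"brass",s,[(y,xs[ys==y].min(),xs[ys==y].max()) for y in sorted(set(ys))][:9])
    for q,r in zip(rec[n],(12,20)):
        m=((v[:,:,1]<60)).astype(np.uint8);k,s=comp(m,q,r);print(n,"recess",s,*hullctr(n,k,.014))
    # dish + coasters: outlines vs table brightness
    print(n,"patch hsv table",v[320,330],"dish",v[232,273] if n=="scene" else v[233,265])
    for q in ([(435,281),(411,340),(473,362)] if n=="scene" else [(421,261),(412,321),(463,331)]):
        print([tuple(v[q[1],x]) for x in range(q[0]-32,q[0]-8,3)])
a=np.hstack([cv2.resize(S["scene"][255:385,380:500],None,fx=3.3,fy=3.3,interpolation=2),cv2.resize(S["top"][230:360,380:500],None,fx=3.3,fy=3.3,interpolation=2)])
cv2.imwrite("pics/coast.png",a[:,:,::-1])
a=np.hstack([cv2.resize(S["scene"][205:315,210:310],None,fx=4,fy=4,interpolation=2),cv2.resize(S["top"][210:320,220:320],None,fx=4,fy=4,interpolation=2)])
cv2.imwrite("pics/dish.png",a[:,:,::-1])
```

```text
knob tri [0.44268947 0.30763198 0.16086907] [0.43776038 0.30589496 0.163     ] [0.44393991 0.3057373  0.163     ]
scene brass [165 216   5   5  17] [(np.int64(216), np.int64(167), np.int64(168)), (np.int64(217), np.int64(166), np.int64(169)), (np.int64(218), np.int64(165), np.int64(169)), (np.int64(219), np.int64(165), np.int64(169)), (np.int64(220), np.int64(167), np.int64(167))]
scene recess [313 267  17  11 140] [ 0.5347 -0.0692] [0.0379 0.0418]
scene recess [329 286  30  20 465] [ 0.4835 -0.1549] [0.0664 0.0711]
scene patch hsv table [ 13  22 163] dish [ 10   4 186]
[(np.uint8(18), np.uint8(17), np.uint8(175)), (np.uint8(15), np.uint8(20), np.uint8(176)), (np.uint8(17), np.uint8(29), np.uint8(174)), (np.uint8(19), np.uint8(47), np.uint8(164)), (np.uint8(175), np.uint8(151), np.uint8(96)), (np.uint8(16), np.uint8(48), np.uint8(163)), (np.uint8(19), np.uint8(48), np.uint8(165)), (np.uint8(18), np.uint8(49), np.uint8(165))]
[(np.uint8(17), np.uint8(21), np.uint8(174)), (np.uint8(21), np.uint8(19), np.uint8(177)), (np.uint8(16), np.uint8(19), np.uint8(174)), (np.uint8(15), np.uint8(2
[... 1585 characters left out ...]
int8(22), np.uint8(162)), (np.uint8(30), np.uint8(21), np.uint8(159)), (np.uint8(28), np.uint8(19), np.uint8(161)), (np.uint8(20), np.uint8(24), np.uint8(161)), (np.uint8(20), np.uint8(19), np.uint8(163)), (np.uint8(21), np.uint8(46), np.uint8(155)), (np.uint8(8), np.uint8(77), np.uint8(126)), (np.uint8(21), np.uint8(49), np.uint8(157))]
[(np.uint8(25), np.uint8(19), np.uint8(162)), (np.uint8(23), np.uint8(20), np.uint8(165)), (np.uint8(20), np.uint8(19), np.uint8(164)), (np.uint8(18), np.uint8(19), np.uint8(163)), (np.uint8(20), np.uint8(24), np.uint8(161)), (np.uint8(18), np.uint8(19), np.uint8(163)), (np.uint8(19), np.uint8(17), np.uint8(164)), (np.uint8(20), np.uint8(49), np.uint8(150))]
```

View pics/coast.png

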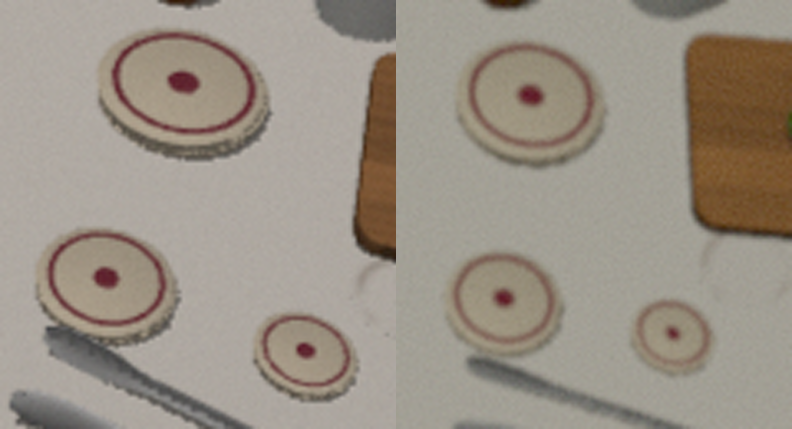

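View pics/dish.png

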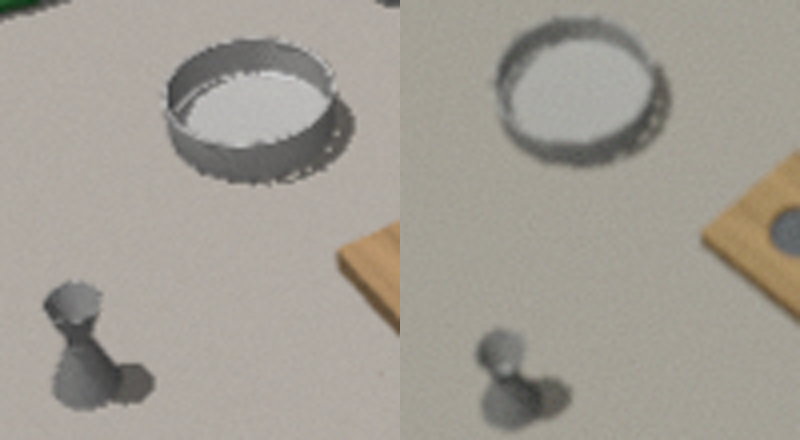

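The middle coaster (ring about 80 mm, edge about 95 mm) fits the 96 mm size. Both views give the same offsets from stack to targets, so pure translations at a constant yaw cancel the calibration bias. The dish rim is centred near scene (272.6,228) and top (264,231), and the jigger foot is near scene (231,301).

Run:
```python
from h import *
for n,d,j in(("scene",(272.6,228.3),(231,301)),("top",(264,231.3),(247,312))):
    print(n,"dish",plane(n,d,.036),"jig",plane(n,j,0))
# mid coaster outer width along left-right edges, opener ends
for n,a,b in(("scene",(391,339),(433.5,341)),("top",(395,321),(430,322))):
    print(np.linalg.norm(plane(n,a,.01)-plane(n,b,.01)))
print("opener",plane("scene",(345,222),.01),plane("scene",(372,250),.01), "box corner", plane("scene",(195,215),0),plane("scene",(112,185),0))
```

```text
scene dish [0.61432736 0.11696399 0.036     ] jig [0.36263753 0.09497589 0.        ]
top dish [0.61599196 0.1163775  0.036     ] jig [3.65629429e-01 9.50462060e-02 2.22044605e-16]
0.09504907292162496
0.09328952882851008
opener [ 0.75272572 -0.04177362  0.01      ] [ 0.67234716 -0.15626182  0.01      ] box corner [6.09379306e-01 3.82844967e-01 1.11022302e-16] [0.6272393  0.72159427 0.        ]
```

Request:
apply_moves([
  [0,0,-0.04,0,0,0,-1],
  [-0.043,-0.026,0,0,0,0,-1],
  [-0.043,-0.026,0,0,0,0,-1],
  [-0.043,-0.026,0,0,0,0,-1],
  [-0.043,-0.026,0,0,0,0,-1],
  [-0.043,-0.026,0,0,0,0,-1],
  [-0.043,-0.026,0,0,0,0,-1],
  [-0.043,-0.026,0,0,0,0,-1],
])

```text
t: 1.1
tcp_pos: [0.4102, 0.3437, 0.2357]
tool_rot: [0.136, 0.991, -0.0, -0.0]
force: [-0.1, -0.6, 0.2]
finger_gap: 0.998
gripper_force: 0.0
```

Request:
apply_moves([
  [-0.02,-0.014,0,0,0,0,0.2],
  [-0.02,-0.014,0,0,0,0,0.2],
  [0,0,0.02,0,0,0,0.2],
  [0,0,0.02,0,0,0,0.2],
  [0,0,0,0,0,0,0.2],
], force=30)

```text
t: 1.72
tcp_pos: [0.439, 0.3065, 0.1943]
tool_rot: [0.137, 0.991, -0.001, -0.002]
force: [0.4, -0.4, 1.0]
finger_gap: 0.402
gripper_force: 0.0
```

Run:
```python
from h import *
s=sense();print(s["tcp_pos"],s["finger_gap"])
S={n:snapshot(n) for n in C}
for n in S: print(proj(n,s["tcp_pos"]))
a=np.hstack([cv2.resize(S["scene"][165:275,130:230],None,fx=4,fy=4,interpolation=2),cv2.resize(S["top"][195:305,130:230],None,fx=4,fy=4,interpolation=2)])
cv2.imwrite("pics/g1.png",a[:,:,::-1])
```

```text
[0.43900888 0.30654429 0.19434048] 0.40234313102145586
[164.99593079 199.49864296]
[168.83256053 234.77126035]
```

View pics/g1.png

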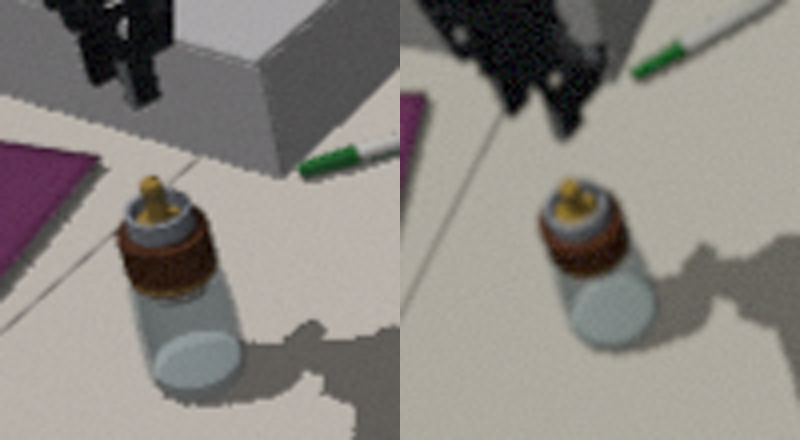

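The fingertips show at scene (154,186) and (166,191) and top (158,223) and (171.5,229.5). That is about 8 px above the projected TCP. I'll triangulate them.

Run:
```python
from h import *
a=tri((154.3,185.8),(158.3,223.3));b=tri((166.3,191.3),(171.5,229.5));print(a,b,(a+b)/2)
s=sense();print(s["tcp_pos"],s["t"],s["finger_gap"])
S={n:snapshot(n) for n in C}
# dark fingertip lowest pixels per column
for n,(x0,x1,y0,y1) in {"scene":(145,180,165,205),"top":(150,190,205,240)}.items():
    d=S[n][y0:y1,x0:x1].max(2)<70
    print(n,[(x0+i,y0+np.nonzero(d[:,i])[0].max()) for i in range(x1-x0) if d[:,i].any()])
```

```text
[0.44379084 0.33148743 0.22656191] [0.43483785 0.29044856 0.22647176] [0.43931435 0.310968   0.22651683]
[0.44052521 0.30739119 0.19614512] 1.825 0.4058799703351881
scene [(145, np.int64(168)), (146, np.int64(170)), (147, np.int64(171)), (148, np.int64(171)), (149, np.int64(174)), (150, np.int64(178)), (151, np.int64(181)), (152, np.int64(204)), (153, np.int64(185)), (154, np.int64(185)), (155, np.int64(184)), (156, np.int64(184)), (157, np.int64(183)), (158, np.int64(183)), (159, np.int64(182)), (160, np.int64(184)), (161, np.int64(183)), (162, np.int64(187)), (163, np.int64(190)), (164, np.int64(190)), (165, np.int64(190)), (166, np.int64(189)), (167, np.int64(189)), (168, np.int64(188)), (169, np.int64(188)), (170, np.int64(176)), (171, np.int64(175)), (172, np.int64(175))]
top [(150, np.int64(211)), (151, np.int64(212)), (152, np.int64(213)), (153, np.int64(214)), (154, np.int64(216)), (155, np.int64(218)), (156, np.int64(221)), (157, np.int64(222)), (158, np.int64(222)), (159, np.int64(221)), (160, np.int64(220)), (161, np.int64(219)), (162, np.int64(215)), (163, np.int64(215)), (164, np.int64(215)), (165, np.int64(217)), (166, np.int64(220)), (167, np.int64(222)), (168, np.int64(224)), (169, np.int64(226)), (170, np.int64(227)), (171, np.int64(228)), (172, np.int64(227)), (173, np.int64(226)), (174, np.int64(225)), (175, np.int64(220)), (176, np.int64(218)), (177, np.int64(217)), (178, np.int64(216)), (179, np.int64(215)), (180, np.int64(214)), (181, np.int64(210)), (182, np.int64(209)), (184, np.int64(209))]
```

Request:
apply_moves([
  [0,0,0.025,0,0,0,0.2],
  [0,0,0.023,0,0,0,0.2],
  [0,0,0,0,0,0,0.2],
  [0,0,0,0,0,0,0.2],
])

```text
t: 2.42
tcp_pos: [0.4413, 0.3078, 0.1491]
tool_rot: [0.136, 0.991, 0.001, 0.001]
force: [0.7, 0.4, 0.0]
finger_gap: 0.4
gripper_force: 0.0
```

Run:
```python
from h import *
s=sense();print(s["tcp_pos"],s["force"])
S={n:snapshot(n) for n in C}
for n in S: print(proj(n,s["tcp_pos"]))
a=np.hstack([cv2.resize(S["scene"][175:265,135:215],None,fx=5,fy=5,interpolation=2),cv2.resize(S["top"][205:295,135:215],None,fx=5,fy=5,interpolation=2)])
cv2.imwrite("pics/g2.png",a[:,:,::-1])
```

```text
[0.44130086 0.30779094 0.1491177 ] [0.72663751 0.44865679 0.0344389 ]
[169.0593811  213.41461977]
[172.4115053  244.24867911]
```

View pics/g2.png

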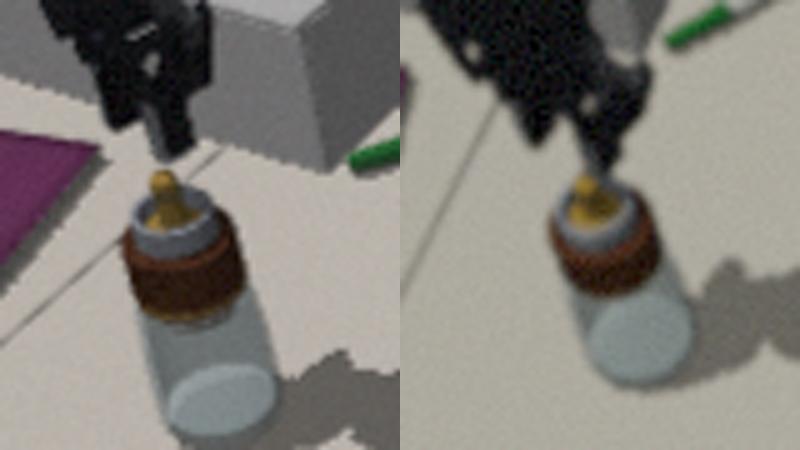

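The fingertips appear level with or just above the knob top: tips at scene (158,201) and (169,207), knob top at (168,210). A closing test is harmless.

Request:
apply_moves([
  [0,0,0,0,0,0,0.5],
  [0,0,0,0,0,0,0.6],
  [0,0,0,0,0,0,0.8],
  [0,0,0,0,0,0,0.8],
  [0,0,0,0,0,0,0.8],
], force=20)

```text
t: 3.15
tcp_pos: [0.4404, 0.3073, 0.1479]
tool_rot: [0.136, 0.991, -0.0, -0.0]
force: [-0.3, -0.2, -0.2]
finger_gap: 0.098
gripper_force: 0.0
```

Run:
```python
from h import *
S={n:snapshot(n) for n in C}
a=np.hstack([cv2.resize(S["scene"][175:265,135:215],None,fx=5,fy=5,interpolation=2),cv2.resize(S["top"][205:295,135:215],None,fx=5,fy=5,interpolation=2)])
cv2.imwrite("pics/g3.png",a[:,:,::-1])
```

```text
(no output)
```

View pics/g3.png

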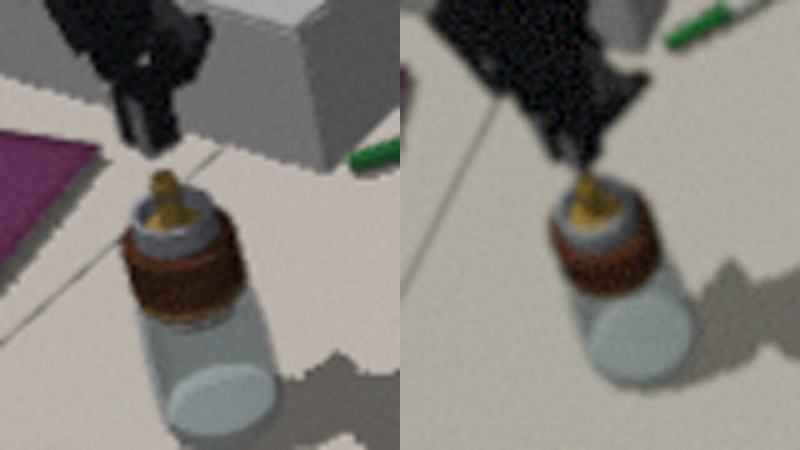

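Run:
```python
from h import *
print(tri((165,206),(170,238.6)),tri((167.6,210),(172.4,240.5)), sense()["tcp_pos"])
for z in(.148,.16,.17,.18): print(z,plane("scene",(165,206),z)[:2],plane("top",(170,238.6),z)[:2])
```

```text
[0.43811044 0.3087093  0.17576166] [0.44268947 0.30763198 0.16086907] [0.4404525  0.30732141 0.14794444]
0.148 [0.46306768 0.33814649] [0.45813075 0.32151612]
0.16 [0.4513186  0.32557054] [0.45035318 0.31568753]
0.17 [0.44152769 0.31509058] [0.44387187 0.31083038]
0.18 [0.43173679 0.30461062] [0.43739056 0.30597322]
```

The tips triangulate to z of about 0.175 at the reported xy, and they closed above the knob. So the real fingertips sit some 20+ mm above the reported TCP. I'll reopen and descend in small steps, watching the force.

Request:
apply_moves([
  [0,0,0,0,0,0,0.2],
  [0,0,0,0,0,0,0.2],
  [0,0,0.005,0,0,0,0.2],
  [0,0,0.005,0,0,0,0.2],
  [0,0,0.002,0,0,0,0.2],
  [0,0,0,0,0,0,0.2],
])

```text
t: 4.0
tcp_pos: [0.4403, 0.3072, 0.1357]
tool_rot: [0.136, 0.991, -0.0, -0.0]
force: [-0.8, 0.5, 0.2]
finger_gap: 0.404
gripper_force: 0.0
```

Request:
apply_moves([
  [0,0,0,0,0,0,0.45],
  [0,0,0,0,0,0,0.55],
  [0,0,0,0,0,0,0.65],
  [0,0,0,0,0,0,0.8],
  [0,0,0,0,0,0,0.8],
])

```text
t: 4.62
tcp_pos: [0.4405, 0.3074, 0.136]
tool_rot: [0.136, 0.991, 0.0, 0.0]
force: [-0.6, 0.2, 0.0]
finger_gap: 0.098
gripper_force: 0.0
```

Request:
apply_moves([
  [0,0,0,0,0,0,0.2],
  [0,0,0,0,0,0,0.2],
  [0,0,0.004,0,0,0,0.2],
  [0,0,0.004,0,0,0,0.2],
  [0,0,0.003,0,0,0,0.2],
  [0,0,0,0,0,0,0.2],
])

```text
t: 5.38
tcp_pos: [0.4402, 0.3072, 0.1246]
tool_rot: [0.136, 0.991, -0.0, -0.0]
force: [0.7, 0.8, 0.3]
finger_gap: 0.4
gripper_force: 0.0
```

Request:
apply_moves([
  [0,0,0,0,0,0,0.4],
  [0,0,0,0,0,0,0.5],
  [0,0,0,0,0,0,0.6],
  [0,0,0,0,0,0,0.8],
  [0,0,0,0,0,0,0.8],
  [0,0,0,0,0,0,0.8],
])

```text
t: 6.12
tcp_pos: [0.4406, 0.3074, 0.1252]
tool_rot: [0.136, 0.991, 0.0, 0.0]
force: [0.6, 0.7, 0.7]
finger_gap: 0.134
gripper_force: 19.5
```

Run:
```python
from h import *
S={n:snapshot(n) for n in C}
a=np.hstack([cv2.resize(S["scene"][175:265,135:215],None,fx=5,fy=5,interpolation=2),cv2.resize(S["top"][205:295,135:215],None,fx=5,fy=5,interpolation=2)])
cv2.imwrite("pics/g4.png",a[:,:,::-1])
```

```text
(no output)
```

View pics/g4.png

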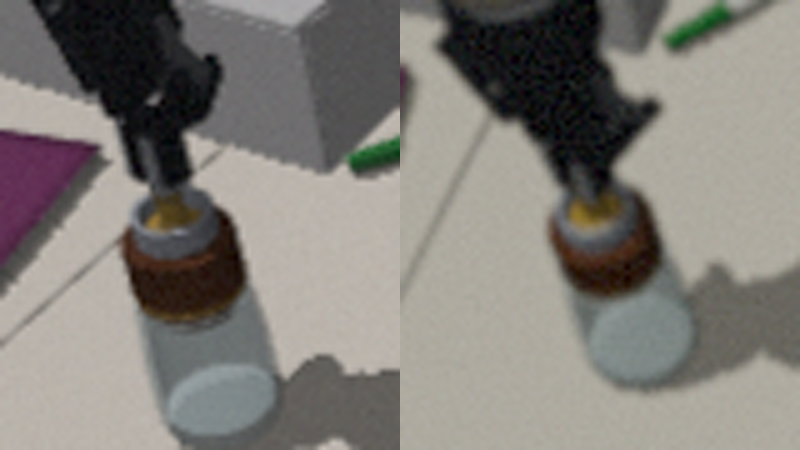

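The fingers now hold the upper part of the knob (force 19.5 N). I'll go 5 mm deeper for a firmer hold.

Request:
apply_moves([
  [0,0,0,0,0,0,0.4],
  [0,0,0,0,0,0,0.4],
  [0,0,0.003,0,0,0,0.4],
  [0,0,0.002,0,0,0,0.4],
  [0,0,0,0,0,0,0.4],
])

```text
t: 6.85
tcp_pos: [0.4403, 0.3072, 0.1197]
tool_rot: [0.136, 0.991, -0.0, -0.0]
force: [-0.2, 0.3, -0.2]
finger_gap: 0.302
gripper_force: 0.0
```

Request:
apply_moves([
  [0,0,0,0,0,0,0.5],
  [0,0,0,0,0,0,0.6],
  [0,0,0,0,0,0,0.8],
  [0,0,0,0,0,0,1],
  [0,0,0,0,0,0,1],
  [0,0,0,0,0,0,1],
], force=30)

```text
t: 7.6
tcp_pos: [0.4406, 0.3074, 0.1201]
tool_rot: [0.136, 0.991, 0.0, 0.0]
force: [-0.3, 0.1, 1.6]
finger_gap: 0.133
gripper_force: 29.3
```

Request:
apply_moves([
  [0,0,-0.01,0,0,0,1],
  [0,0,-0.015,0,0,0,1],
  [0,0,-0.025,0,0,0,1],
  [0,0,-0.025,0,0,0,1],
  [0,0,-0.025,0,0,0,1],
  [0,0,0,0,0,0,1],
])

```text
t: 8.35
tcp_pos: [0.4421, 0.3081, 0.2228]
tool_rot: [0.136, 0.991, 0.002, 0.003]
force: [0.1, -0.4, -1.0]
finger_gap: 0.135
gripper_force: 29.2
```

Request:
apply_moves([
  [-0.0243,-0.0418,0,0,0,0,1],
  [-0.0243,-0.0418,0,0,0,0,1],
  [-0.0243,-0.0418,0,0,0,0,1],
  [-0.0243,-0.0418,0,0,0,0,1],
  [-0.0243,-0.0418,0,0,0,0,1],
  [-0.0243,-0.0418,0,0,0,0,1],
  [-0.0243,-0.0418,0,0,0,0,1],
  [-0.0243,-0.0418,0,0,0,0,1],
])

```text
t: 9.35
tcp_pos: [0.5367, -0.0686, 0.2191]
tool_rot: [0.137, 0.991, 0.0, -0.001]
force: [0.4, -0.4, -0.5]
finger_gap: 0.134
gripper_force: 29.3
```

Request:
apply_moves([
  [0,0,0.02,0,0,0,1],
  [0,0,0.03,0,0,0,1],
  [0,0,0.03,0,0,0,1],
  [0,0,0.03,0,0,0,1],
  [0,0,0.03,0,0,0,1],
  [0,0,0.02,0,0,0,1],
  [0,0,0,0,0,0,1],
])

```text
t: 10.22
tcp_pos: [0.5351, -0.0665, 0.058]
tool_rot: [0.137, 0.991, 0.001, -0.003]
force: [0.4, 0.2, -1.3]
finger_gap: 0.136
gripper_force: 29.3
```

Run:
```python
from h import *
s=sense();print(s["tcp_pos"],s["finger_gap"],s["force"])
S={n:snapshot(n) for n in C}
a=np.hstack([cv2.resize(S["scene"][225:335,285:385],None,fx=4,fy=4,interpolation=2),cv2.resize(S["top"][225:335,285:385],None,fx=4,fy=4,interpolation=2)])
cv2.imwrite("pics/g5.png",a[:,:,::-1])
```

```text
[ 0.53512419 -0.06654846  0.05795223] 0.1358066922337166 [ 0.40674691  0.24365816 -1.2532391 ]
```

View pics/g5.png

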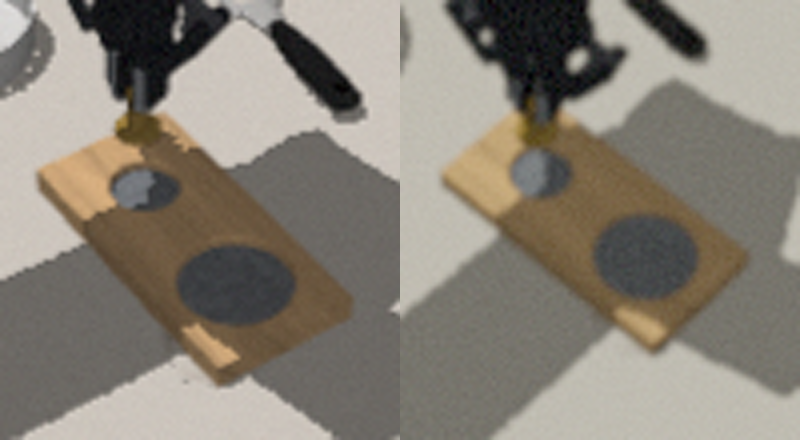

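The cap hangs upright in the fingers over the small recess, with its disc at scene (319.5,257.5) and top (319,258). I'll check the alignment on the way down.

Request:
apply_moves([
  [0,0,0.02,0,0,0,1],
  [0,0,0.015,0,0,0,1],
  [0,0,0.01,0,0,0,1],
  [0,0,0,0,0,0,1],
  [0,0,0,0,0,0,1],
])

```text
t: 10.95
tcp_pos: [0.5375, -0.0673, 0.0153]
tool_rot: [0.136, 0.991, -0.0, 0.0]
force: [0.1, 0.7, -0.7]
finger_gap: 0.137
gripper_force: 29.3
```

Run:
```python
from h import *
print(sense()["tcp_pos"],[plane(n,p,.069)[:2] for n,p in(("scene",(319.5,257.5)),("top",(319,257.5)))])
S={n:snapshot(n) for n in C}
a=np.hstack([cv2.resize(S["scene"][225:315,285:365],None,fx=5,fy=5,interpolation=2),cv2.resize(S["top"][225:315,285:365],None,fx=5,fy=5,interpolation=2)])
cv2.imwrite("pics/g6.png",a[:,:,::-1])
```

```text
[ 0.53754285 -0.06728395  0.0153169 ] [array([ 0.52931787, -0.06856182]), array([ 0.53824358, -0.06740015])]
```

View pics/g6.png

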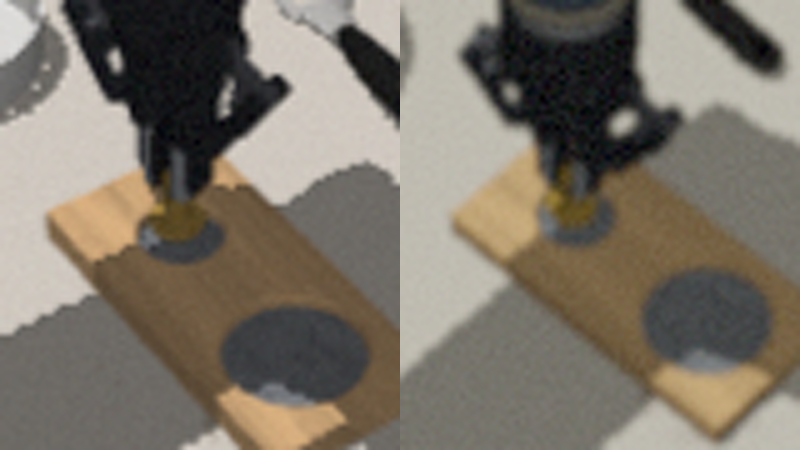

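The cap disc is over the small recess, just above its rim. I'll lower it the rest of the way.

Request:
apply_moves([
  [0,0,0.006,0,0,0,1],
  [0,0,0.004,0,0,0,1],
  [0,0,0.003,0,0,0,1],
  [0,0,0,0,0,0,1],
  [0,0,0,0,0,0,1],
])

```text
t: 11.68
tcp_pos: [0.5372, -0.0672, 0.002]
tool_rot: [0.136, 0.991, 0.0, -0.0]
force: [-1.0, -1.4, -1.0]
finger_gap: 0.133
gripper_force: 29.4
```

Request:
apply_moves([
  [0,0,0.001,0,0,0,1],
  [0,0,0,0,0,0,1],
  [0,0,0,0,0,0,1],
])

```text
t: 12.05
tcp_pos: [0.5374, -0.0672, 0.0014]
tool_rot: [0.136, 0.991, -0.0, 0.0]
force: [-1.2, 0.6, 5.5]
finger_gap: 0.135
gripper_force: 29.8
```

Contact is at the predicted height. Releasing the cap and going back up.

Request:
apply_moves([
  [0,0,0,0,0,0,0.6],
  [0,0,0,0,0,0,0.4],
  [0,0,0,0,0,0,0.3],
  [0,0,-0.01,0,0,0,0.2],
  [0,0,-0.02,0,0,0,0.2],
  [0,0,-0.05,0,0,0,0],
  [0,0,-0.06,0,0,0,-0.4],
  [0,0,-0.05,0,0,0,-0.4],
])

```text
t: 13.05
tcp_pos: [0.5374, -0.0673, 0.1939]
tool_rot: [0.136, 0.991, -0.0, 0.001]
force: [1.3, -0.4, 1.2]
finger_gap: 0.702
gripper_force: 0.0
```

Request:
apply_moves([
  [0.0243,0.0418,0,0,0,0,-0.4],
  [0.0243,0.0418,0,0,0,0,-0.4],
  [0.0243,0.0418,0,0,0,0,-0.4],
  [0.0243,0.0418,0,0,0,0,-0.4],
  [0.0243,0.0418,0,0,0,0,-0.4],
  [0.0243,0.0418,0,0,0,0,-0.4],
  [0.0243,0.0418,0,0,0,0,-0.4],
  [0.0243,0.0418,0,0,0,0,-0.4],
])

```text
t: 14.05
tcp_pos: [0.4398, 0.3088, 0.1917]
tool_rot: [0.136, 0.991, 0.0, 0.0]
force: [1.4, 1.0, -0.1]
finger_gap: 0.698
gripper_force: 0.0
```

Run:
```python
from h import *
print(sense()["tcp_pos"],sense()["finger_gap"])
S={n:snapshot(n) for n in C}
a=np.hstack([cv2.resize(S["scene"][195:315,150:370],None,fx=3.5,fy=3.5,interpolation=2)])
b=cv2.resize(S["top"][215:305,150:370],None,fx=3.5,fy=3.5,interpolation=2)
cv2.imwrite("pics/g7.png",np.vstack([a,b])[:600,:,::-1])
```

```text
[0.43982615 0.30879032 0.19172568] 0.6981893483525713
```

View pics/g7.png

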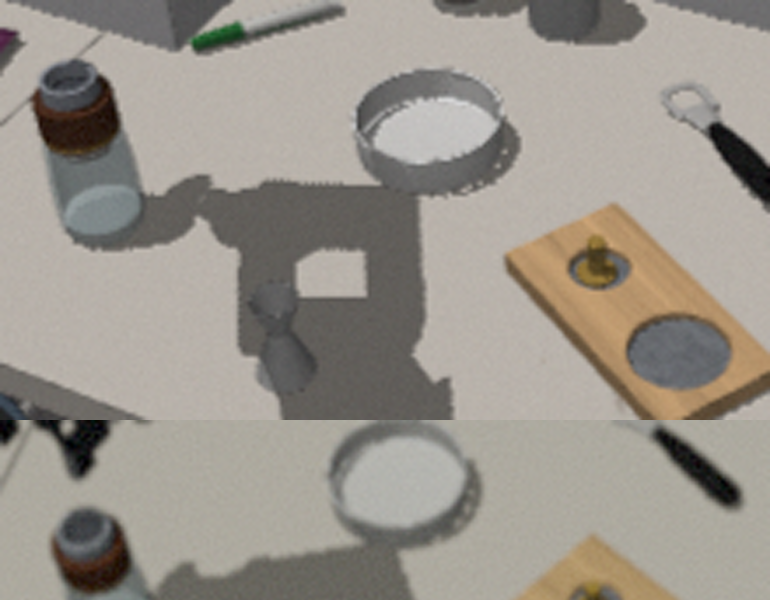

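The cap stands in the small recess and the rest of the stack is intact. The basket is next: descend with about 55 mm opening and watch the force.

Request:
apply_moves([
  [0,0,0.03,0,0,0,-0.3],
  [0,0,0.03,0,0,0,-0.3],
  [0,0,0.012,0,0,0,-0.3],
  [0,0,0.008,0,0,0,-0.3],
  [0,0,0.004,0,0,0,-0.3],
  [0,0,0,0,0,0,-0.3],
  [0,0,0,0,0,0,-0.3],
])

```text
t: 15.02
tcp_pos: [0.441, 0.3075, 0.1076]
tool_rot: [0.136, 0.991, 0.0, 0.001]
force: [0.1, 0.2, 0.1]
finger_gap: 0.649
gripper_force: 0.0
```

Request:
apply_moves([
  [0,0,0.002,0,0,0,-0.3],
  [0,0,0,0,0,0,-0.3],
  [0,0,0.002,0,0,0,-0.3],
  [0,0,0,0,0,0,-0.3],
  [0,0,0.002,0,0,0,-0.3],
  [0,0,0,0,0,0,-0.3],
  [0,0,0,0,0,0,-0.3],
])

```text
t: 15.9
tcp_pos: [0.4405, 0.3073, 0.101]
tool_rot: [0.136, 0.991, -0.0, -0.0]
force: [0.6, 0.4, -0.8]
finger_gap: 0.65
gripper_force: 0.0
```

Request:
apply_moves([
  [0,0,0,0,0,0,-0.15],
  [0,0,0,0,0,0,0],
  [0,0,0,0,0,0,0.1],
  [0,0,0,0,0,0,0.2],
  [0,0,0,0,0,0,0.2],
  [0,0,0,0,0,0,0.2],
], force=30)

```text
t: 16.65
tcp_pos: [0.4407, 0.3075, 0.1015]
tool_rot: [0.136, 0.991, 0.0, 0.0]
force: [-0.4, 0.0, 5.7]
finger_gap: 0.468
gripper_force: 29.9
```

The gap of 0.468 matches the collar. Lifting, then carrying to the dish.

Request:
apply_moves([
  [0,0,-0.006,0,0,0,0.4],
  [0,0,-0.012,0,0,0,0.4],
  [0,0,-0.02,0,0,0,0.4],
  [0,0,-0.025,0,0,0,0.4],
  [0,0,-0.025,0,0,0,0.4],
  [0,0,-0.012,0,0,0,0.4],
  [0,0,0,0,0,0,0.4],
])

```text
t: 17.52
tcp_pos: [0.4409, 0.3075, 0.2018]
tool_rot: [0.136, 0.991, 0.0, 0.001]
force: [-0.2, 0.3, -0.2]
finger_gap: 0.467
gripper_force: 30.3
```

Request:
apply_moves([
  [-0.0364,-0.0225,0,0,0,0,0.4],
  [-0.0364,-0.0225,0,0,0,0,0.4],
  [-0.0364,-0.0225,0,0,0,0,0.4],
  [-0.0364,-0.0225,0,0,0,0,0.4],
  [-0.0364,-0.0225,0,0,0,0,0.4],
  [-0.0364,-0.0225,0,0,0,0,0.4],
  [0,0,0.02,0,0,0,0.4],
  [0,0,0.03,0,0,0,0.4],
])

```text
t: 18.52
tcp_pos: [0.6146, 0.1174, 0.1497]
tool_rot: [0.137, 0.991, 0.0, -0.0]
force: [-0.8, 1.0, -1.2]
finger_gap: 0.467
gripper_force: 30.4
```

Request:
apply_moves([
  [0,0,0.03,0,0,0,0.4],
  [0,0,0.03,0,0,0,0.4],
  [0,0,0.03,0,0,0,0.4],
  [0,0,0.02,0,0,0,0.4],
  [0,0,0.01,0,0,0,0.4],
  [0,0,0.008,0,0,0,0.4],
  [0,0,0,0,0,0,0.4],
  [0,0,0,0,0,0,0.4],
])

```text
t: 19.52
tcp_pos: [0.6148, 0.1183, 0.0237]
tool_rot: [0.136, 0.991, 0.0, 0.001]
force: [-0.1, 0.9, -0.2]
finger_gap: 0.468
gripper_force: 30.4
```

Request:
apply_moves([
  [0,0,0.004,0,0,0,0.4],
  [0,0,0.003,0,0,0,0.4],
  [0,0,0.001,0,0,0,0.4],
  [0,0,0,0,0,0,0.4],
  [0,0,0,0,0,0,0.4],
])

```text
t: 20.15
tcp_pos: [0.6143, 0.1183, 0.015]
tool_rot: [0.136, 0.991, 0.0, 0.0]
force: [0.4, -0.8, -0.2]
finger_gap: 0.468
gripper_force: 30.4
```

Request:
apply_moves([
  [0,0,0.001,0,0,0,0.4],
  [0,0,0,0,0,0,0.4],
  [0,0,0,0,0,0,0.4],
])

```text
t: 20.52
tcp_pos: [0.6146, 0.1183, 0.0147]
tool_rot: [0.136, 0.991, 0.0, 0.0]
force: [-0.6, 0.4, 5.5]
finger_gap: 0.469
gripper_force: 31.2
```

Request:
apply_moves([
  [0,0,0,0,0,0,0.0],
  [0,0,0,0,0,0,-0.2],
  [0,0,0,0,0,0,-0.2],
  [0,0,-0.01,0,0,0,-0.2],
  [0,0,-0.03,0,0,0,-0.2],
  [0,0,-0.05,0,0,0,-0.5],
  [0,0,-0.05,0,0,0,-0.7],
  [0,0,-0.03,0,0,0,-0.7],
])

```text
t: 21.52
tcp_pos: [0.6155, 0.1184, 0.1877]
tool_rot: [0.136, 0.991, 0.0, 0.002]
force: [-0.1, -0.6, -0.9]
finger_gap: 0.845
gripper_force: 0.0
```

Request:
apply_moves([
  [0.0364,0.0225,0,0,0,0,-0.7],
  [0.0364,0.0225,0,0,0,0,-0.7],
  [0.0364,0.0225,0,0,0,0,-0.7],
  [0.0364,0.0225,0,0,0,0,-0.7],
  [0.0364,0.0225,0,0,0,0,-0.7],
  [0.0364,0.0225,0,0,0,0,-0.7],
  [0,0,0,0,0,0,-0.7],
])

```text
t: 22.4
tcp_pos: [0.4379, 0.309, 0.1846]
tool_rot: [0.134, 0.991, 0.0, -0.0]
force: [0.4, 0.4, -0.1]
finger_gap: 0.85
gripper_force: 0.0
```

Run:
```python
from h import *
print(sense()["tcp_pos"],sense()["finger_gap"])
for n,box in(("scene",(150,200,200,270)),("top",(150,210,230,300))):
    im=snapshot(n);cv2.imwrite(f"pics/b_{n}.png",im[:,:,::-1])
    o=cv2.imread(f"pics/{n}0.png")[:,:,::-1]
    def walnut(i):
        h=cv2.cvtColor(np.ascontiguousarray(i),cv2.COLOR_RGB2HSV);x0,x1,y0,y1=box
        k=((h[y0:y1,x0:x1,1]>90)&(h[y0:y1,x0:x1,2]<95)&((h[y0:y1,x0:x1,0]<15)|(h[y0:y1,x0:x1,0]>172)));ys,xs=np.nonzero(k);return len(xs),np.round([np.median(xs)+x0,np.median(ys)+y0,xs.min()+x0,xs.max()+x0],1)
    print(n,walnut(o),walnut(im))
    x,y=(273,235) if n=="scene" else (264,236)
    d=(np.abs(im.astype(int)-o).max(2)[y-30:y+25,x-30:x+30]>30);ys,xs=np.nonzero(d);print("dish change",len(xs),xs.mean()+x-30,ys.mean()+y-30)
```

```text
[0.43789667 0.30897779 0.18456722] 0.8504184901835912
scene (236, array([172., 230., 160., 183.])) (404, array([171., 226., 159., 182.]))
dish change 573 263.64746945898776 242.54275741710296
top (137, array([177., 257., 165., 185.])) (249, array([176., 252., 166., 185.]))
dish change 546 257.65934065934067 244.66849816849816
```

The body hasn't moved on the glass. Next I grip it.

Request:
apply_moves([
  [0,0,0.03,0,0,0,-0.7],
  [0,0,0.03,0,0,0,-0.7],
  [0,0,0.025,0,0,0,-0.7],
  [0,0,0.015,0,0,0,-0.7],
  [0,0,0.01,0,0,0,-0.7],
  [0,0,0.004,0,0,0,-0.7],
  [0,0,0,0,0,0,-0.7],
  [0,0,0,0,0,0,-0.7],
])

```text
t: 23.5
tcp_pos: [0.4409, 0.3076, 0.0707]
tool_rot: [0.136, 0.991, 0.0, 0.001]
force: [0.2, 0.2, 0.2]
finger_gap: 0.848
gripper_force: 0.0
```

Request:
apply_moves([
  [0,0,0,0,0,0,-0.5],
  [0,0,0,0,0,0,-0.4],
  [0,0,0,0,0,0,-0.3],
  [0,0,0,0,0,0,-0.2],
  [0,0,0,0,0,0,-0.1],
  [0,0,0,0,0,0,-0.1],
], force=30)

```text
t: 24.25
tcp_pos: [0.4407, 0.3075, 0.0706]
tool_rot: [0.136, 0.991, 0.0, 0.0]
force: [-1.2, -0.6, 6.7]
finger_gap: 0.67
gripper_force: 31.3
```

Request:
apply_moves([
  [0,0,-0.005,0,0,0,0.1],
  [0,0,-0.01,0,0,0,0.1],
  [0,0,-0.01,0,0,0,0.1],
  [0,0,0,0,0,0,0.1],
  [0,0,0,0,0,0,0.1],
])

```text
t: 24.88
tcp_pos: [0.4404, 0.3073, 0.0951]
tool_rot: [0.136, 0.991, 0.0, 0.0]
force: [-0.6, -0.8, -1.0]
finger_gap: 0.666
gripper_force: 32.3
```

Run:
```python
from h import *
print(np.mean([sense()["force"] for _ in range(5)],0),sense()["tcp_pos"])
for n,box,g in(("scene",(150,200,180,262),(160,205,235,270)),("top",(150,210,210,290),(160,215,255,290))):
    im=snapshot(n);o=cv2.imread(f"pics/b_{n}.png")[:,:,::-1]
    def walnut(i):
        h=cv2.cvtColor(np.ascontiguousarray(i),cv2.COLOR_RGB2HSV);x0,x1,y0,y1=box
        k=((h[y0:y1,x0:x1,1]>90)&(h[y0:y1,x0:x1,2]<95)&((h[y0:y1,x0:x1,0]<15)|(h[y0:y1,x0:x1,0]>172)));ys,xs=np.nonzero(k);return len(xs),np.median(xs)+x0,np.median(ys)+y0,ys.max()+y0
    print(n,walnut(o),walnut(im))
    cv2.imwrite(f"pics/c_{n}.png",im[:,:,::-1])
S={n:cv2.imread(f"pics/c_{n}.png") for n in C}
a=np.hstack([cv2.resize(S["scene"][175:275,135:305],None,fx=2.3,fy=2.3,interpolation=2),cv2.resize(S["top"][205:305,135:305],None,fx=2.3,fy=2.3,interpolation=2)])
cv2.imwrite("pics/g8.png",a)
```

```text
[-0.55381095 -0.81757032 -1.03601347] [0.44042309 0.30729417 0.09509925]
scene (405, np.float64(171.0), np.float64(226.0), np.int64(238)) (275, np.float64(165.0), np.float64(221.0), np.int64(232))
top (251, np.float64(176.0), np.float64(252.0), np.int64(263)) (194, np.float64(170.0), np.float64(249.0), np.int64(259))
```

View pics/g8.png

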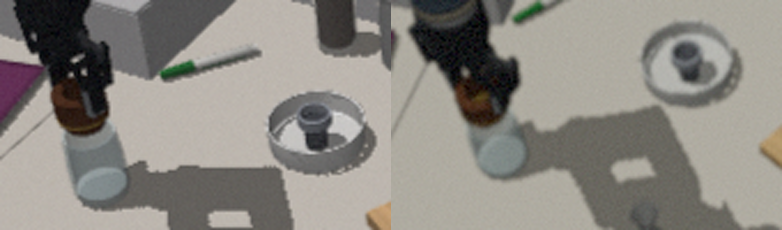

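The basket stands in the dish at scene (272,230), the body is off the glass and the glass hasn't moved. Carrying the body to the large recess.

Request:
apply_moves([
  [0,0,-0.02,0,0,0,0.1],
  [0,0,-0.03,0,0,0,0.1],
  [0,0,-0.02,0,0,0,0.1],
  [0,0,0,0,0,0,0.1],
])

```text
t: 25.48
tcp_pos: [0.4414, 0.3078, 0.1661]
tool_rot: [0.136, 0.991, 0.001, 0.001]
force: [-0.1, 0.8, -1.8]
finger_gap: 0.667
gripper_force: 32.6
```

Request:
apply_moves([
  [-0.021,-0.0539,0,0,0,0,0.1],
  [-0.021,-0.0539,0,0,0,0,0.1],
  [-0.021,-0.0539,0,0,0,0,0.1],
  [-0.021,-0.0539,0,0,0,0,0.1],
  [-0.021,-0.0539,0,0,0,0,0.1],
  [-0.021,-0.0539,0,0,0,0,0.1],
  [-0.021,-0.0539,0,0,0,0,0.1],
  [-0.021,-0.0539,0,0,0,0,0.1],
])

```text
t: 26.48
tcp_pos: [0.4848, -0.1547, 0.1636]
tool_rot: [0.137, 0.991, 0.001, -0.001]
force: [1.2, -0.1, -1.6]
finger_gap: 0.672
gripper_force: 32.7
```

Request:
apply_moves([
  [0,0,0,0,0,0,0.1],
  [0,0,0.03,0,0,0,0.1],
  [0,0,0.04,0,0,0,0.1],
  [0,0,0.04,0,0,0,0.1],
  [0,0,0.025,0,0,0,0.1],
  [0,0,0.01,0,0,0,0.1],
  [0,0,0,0,0,0,0.1],
  [0,0,0,0,0,0,0.1],
])

```text
t: 27.48
tcp_pos: [0.4862, -0.1533, 0.0208]
tool_rot: [0.136, 0.991, -0.0, 0.001]
force: [1.0, -0.6, -0.3]
finger_gap: 0.668
gripper_force: 32.8
```

Request:
apply_moves([
  [0,0,0.008,0,0,0,0.1],
  [0,0,0.005,0,0,0,0.1],
  [0,0,0.003,0,0,0,0.1],
  [0,0,0.001,0,0,0,0.1],
  [0,0,0,0,0,0,0.1],
  [0,0,0,0,0,0,0.1],
])

```text
t: 28.22
tcp_pos: [0.4855, -0.1532, 0.0031]
tool_rot: [0.136, 0.991, -0.0, -0.0]
force: [-0.8, 0.9, 0.4]
finger_gap: 0.672
gripper_force: 32.9
```

Request:
apply_moves([
  [0,0,0.001,0,0,0,0.1],
  [0,0,0,0,0,0,0.1],
  [0,0,0,0,0,0,0.1],
])

```text
t: 28.6
tcp_pos: [0.4855, -0.1532, 0.003]
tool_rot: [0.136, 0.991, -0.0, 0.0]
force: [-2.6, 0.6, 8.5]
finger_gap: 0.671
gripper_force: 33.5
```

Request:
apply_moves([
  [0,0,0,0,0,0,-0.5],
  [0,0,0,0,0,0,-0.7],
  [0,0,0,0,0,0,-0.7],
  [0,0,-0.01,0,0,0,-0.7],
  [0,0,-0.03,0,0,0,-0.8],
  [0,0,-0.05,0,0,0,-1],
  [0,0,-0.05,0,0,0,-1],
  [0,0,-0.03,0,0,0,-1],
])

```text
t: 29.6
tcp_pos: [0.4865, -0.1537, 0.1752]
tool_rot: [0.136, 0.991, -0.001, 0.002]
force: [0.4, -0.1, -0.9]
finger_gap: 0.997
gripper_force: 0.0
```

Request:
apply_moves([
  [0.021,0.0539,0,0,0,0,-1],
  [0.021,0.0539,0,0,0,0,-1],
  [0.021,0.0539,0,0,0,0,-1],
  [0.021,0.0539,0,0,0,0,-1],
  [0.021,0.0539,0,0,0,0,-1],
  [0.021,0.0539,0,0,0,0,-1],
  [0.021,0.0539,0,0,0,0,-1],
  [0.021,0.0539,0,0,0,0,-1],
])

```text
t: 30.6
tcp_pos: [0.44, 0.3092, 0.1727]
tool_rot: [0.136, 0.991, 0.0, 0.0]
force: [0.9, -0.1, -0.3]
finger_gap: 1.001
gripper_force: 0.0
```

Run:
```python
from h import *
print(sense()["tcp_pos"],sense()["finger_gap"])
for n,c in(("scene",(344,292)),("top",(346,287))):
    im=snapshot(n);o=cv2.imread(f"pics/{n}0.png")[:,:,::-1]
    h=cv2.cvtColor(np.ascontiguousarray(im),cv2.COLOR_RGB2HSV)
    x,y=c;k=((h[:,:,1]>90)&(h[:,:,2]<95))[y-35:y+25,x-25:x+25];ys,xs=np.nonzero(k)
    e=(xs.min()+x-25,xs.max()+x-25,ys.min()+y-35,ys.max()+y-35);print(n,len(xs),e)
    # expected: body centre mid-height z=.04
    X=np.array([.4835,-.1549,.04]) if n=="scene" else np.array([.4895,-.1546,.04])
    P=np.array([proj(n,X+[.029*np.cos(a),.029*np.sin(a),z]) for a in np.linspace(0,6.28,40) for z in(-.018,.018)]);print("exp",P.min(0),P.max(0))
    d=np.abs(im.astype(int)-o).max(2)[250:275,185:215] ;cv2.imwrite(f"pics/d_{n}.png",im[:,:,::-1])
```

```text
[0.43996255 0.30921009 0.17270972] 1.000584472338182
scene 598 (np.int64(319), np.int64(368), np.int64(266), np.int64(316))
exp [331.71938002 274.40066553] [355.94454653 302.14435206]
top 344 (np.int64(321), np.int64(358), np.int64(265), np.int64(303))
exp [335.44930813 271.09155566] [356.98782038 296.08377263]
```

Run:
```python
from h import *
for n,c,g in(("scene",(344,287),(160,200,245,268)),("top",(346,283),(165,205,262,285))):
    im=cv2.imread(f"pics/d_{n}.png");o=cv2.imread(f"pics/{n}0.png")
    h=cv2.cvtColor(im,cv2.COLOR_BGR2HSV);x,y=c
    k=((h[:,:,1]>90)&(h[:,:,2]<95)&((h[:,:,0]<14)|(h[:,:,0]>172))).astype(np.uint8);k[:,:x-25]=0;k[:,x+25:]=0;k[:y-30]=0;k[y+30:]=0
    N,l,s,ct=cv2.connectedComponentsWithStats(k);i=1+np.argmax(s[1:,4]);print(n,"body",s[i])
    x0,x1,y0,y1=g
    # bluish floor disc of the glass: b-r
    for q in(o,im):
        q=q.astype(int);k=(q[y0:y1,x0:x1,0]-q[y0:y1,x0:x1,2]>4);ys,xs=np.nonzero(k);print(" glass",len(xs),xs.mean()+x0,ys.mean()+y0)
```

```text
scene body [331 276  25  24 436]
 glass 337 177.6112759643917 252.78041543026706
 glass 339 177.82890855457228 252.74926253687315
top body [336 273  21  22 217]
 glass 252 182.5674603174603 271.9404761904762
 glass 267 182.88389513108615 271.62546816479403
```

Request:
apply_moves([
  [0,0,0.03,0,0,0,-1],
  [0,0,0.03,0,0,0,-1],
  [0,0,0.01,0,0,0,-1],
  [0,0,0,0,0,0,-1],
])

```text
t: 31.2
tcp_pos: [0.4403, 0.3067, 0.1019]
tool_rot: [0.137, 0.991, -0.0, -0.0]
force: [-0.7, -1.0, 0.1]
finger_gap: 1.004
gripper_force: 0.0
```

The body sits where the large recess predicts, and the glass hasn't shifted. Descending around the glass.

Request:
apply_moves([
  [0,0,0.02,0,0,0,-1],
  [0,0,0.02,0,0,0,-1],
  [0,0,0.02,0,0,0,-1],
  [0,0,0.015,0,0,0,-1],
  [0,0,0.01,0,0,0,-1],
  [0,0,0,0,0,0,-1],
])

```text
t: 31.95
tcp_pos: [0.4404, 0.3072, 0.0168]
tool_rot: [0.137, 0.991, -0.0, -0.0]
force: [-1.1, 0.3, 0.9]
finger_gap: 1.003
gripper_force: 0.0
```

Request:
apply_moves([
  [0,0,0.006,0,0,0,-1],
  [0,0,0.004,0,0,0,-1],
  [0,0,0.003,0,0,0,-1],
  [0,0,0.002,0,0,0,-1],
  [0,0,0,0,0,0,-1],
  [0,0,0,0,0,0,-1],
])

```text
t: 32.7
tcp_pos: [0.4405, 0.3074, 0.0021]
tool_rot: [0.136, 0.991, 0.0, 0.0]
force: [0.5, -0.1, -0.2]
finger_gap: 1.001
gripper_force: 0.0
```

Request:
apply_moves([
  [0,0,0,0,0,0,-0.8],
  [0,0,0,0,0,0,-0.65],
  [0,0,0,0,0,0,-0.5],
  [0,0,0,0,0,0,-0.3],
  [0,0,0,0,0,0,-0.1],
  [0,0,0,0,0,0,-0.1],
], force=40)

```text
t: 33.45
tcp_pos: [0.4406, 0.3075, 0.0028]
tool_rot: [0.136, 0.991, 0.0, 0.0]
force: [-1.4, -1.1, 5.3]
finger_gap: 0.75
gripper_force: 42.7
```

Request:
apply_moves([
  [0,0,-0.005,0,0,0,-0.1],
  [0,0,-0.01,0,0,0,-0.1],
  [0,0,-0.015,0,0,0,-0.1],
  [0,0,0,0,0,0,-0.1],
  [0,0,0,0,0,0,-0.1],
])

```text
t: 34.08
tcp_pos: [0.4405, 0.3073, 0.0323]
tool_rot: [0.136, 0.991, 0.0, 0.0]
force: [-0.8, 0.8, -3.4]
finger_gap: 0.755
gripper_force: 44.9
```

Request:
apply_moves([
  [0,0,-0.02,0,0,0,-0.1],
  [0,0,-0.03,0,0,0,-0.1],
  [0,0,-0.03,0,0,0,-0.1],
  [0,0,-0.01,0,0,0,-0.1],
  [0,0,0,0,0,0,-0.1],
])

```text
t: 34.7
tcp_pos: [0.4404, 0.3073, 0.122]
tool_rot: [0.136, 0.991, 0.0, 0.0]
force: [0.7, -0.4, -2.3]
finger_gap: 0.754
gripper_force: 45.4
```

Request:
apply_moves([
  [-0.0119,-0.0451,0,0,0,0,-0.1],
  [-0.0119,-0.0451,0,0,0,0,-0.1],
  [-0.0119,-0.0451,0,0,0,0,-0.1],
  [-0.0119,-0.0451,0,0,0,0,-0.1],
  [-0.0119,-0.0451,0,0,0,0,-0.1],
  [-0.0119,-0.0451,0,0,0,0,-0.1],
  [-0.0119,-0.0451,0,0,0,0,-0.1],
])

```text
t: 35.58
tcp_pos: [0.4342, -0.0204, 0.1208]
tool_rot: [0.137, 0.991, 0.0, -0.001]
force: [1.2, 0.4, -2.2]
finger_gap: 0.748
gripper_force: 45.6
```

Request:
apply_moves([
  [-0.0119,-0.0451,0,0,0,0,-0.1],
  [-0.0119,-0.0451,0,0,0,0,-0.1],
  [-0.0119,-0.0451,0,0,0,0,-0.1],
  [-0.0119,-0.0451,0,0,0,0,-0.1],
  [-0.0119,-0.0451,0,0,0,0,-0.1],
  [-0.0119,-0.0451,0,0,0,0,-0.1],
  [-0.0119,-0.0451,0,0,0,0,-0.1],
  [0,0,0,0,0,0,-0.1],
])

```text
t: 36.58
tcp_pos: [0.43, -0.3495, 0.1205]
tool_rot: [0.138, 0.99, -0.001, 0.0]
force: [-0.7, 1.0, -2.4]
finger_gap: 0.755
gripper_force: 45.7
```

Request:
apply_moves([
  [0,0,0.02,0,0,0,-0.1],
  [0,0,0.03,0,0,0,-0.1],
  [0,0,0.03,0,0,0,-0.1],
  [0,0,0.015,0,0,0,-0.1],
  [0,0,0.006,0,0,0,-0.1],
  [0,0,0.003,0,0,0,-0.1],
  [0,0,0,0,0,0,-0.1],
  [0,0,0,0,0,0,-0.1],
])

```text
t: 37.58
tcp_pos: [0.4305, -0.3461, 0.0188]
tool_rot: [0.137, 0.991, -0.001, 0.001]
force: [0.4, 0.1, -2.5]
finger_gap: 0.755
gripper_force: 45.7
```

Request:
apply_moves([
  [0,0,0.002,0,0,0,-0.1],
  [0,0,0.001,0,0,0,-0.1],
  [0,0,0,0,0,0,-0.1],
  [0,0,0,0,0,0,-0.1],
])

```text
t: 38.08
tcp_pos: [0.4302, -0.3457, 0.0153]
tool_rot: [0.136, 0.991, -0.0, 0.0]
force: [-0.6, 0.2, -0.1]
finger_gap: 0.752
gripper_force: 46.1
```

Request:
apply_moves([
  [0,0,0.001,0,0,0,-0.1],
  [0,0,0,0,0,0,-0.1],
  [0,0,0,0,0,0,-0.1],
])

```text
t: 38.45
tcp_pos: [0.4303, -0.3457, 0.0152]
tool_rot: [0.136, 0.991, -0.0, 0.0]
force: [-1.6, 1.8, 9.1]
finger_gap: 0.749
gripper_force: 46.7
```

Request:
apply_moves([
  [0,0,0,0,0,0,-0.6],
  [0,0,0,0,0,0,-0.8],
  [0,0,0,0,0,0,-1],
  [0,0,0,0,0,0,-1],
  [0,0,0,0,0,0,-1],
])

```text
t: 39.08
tcp_pos: [0.4301, -0.3456, 0.0139]
tool_rot: [0.136, 0.991, 0.0, -0.0]
force: [0.0, 0.5, 0.6]
finger_gap: 0.999
gripper_force: 0.0
```

Request:
apply_moves([
  [0,0,-0.01,0,0,0,-1],
  [0,0,-0.02,0,0,0,-1],
  [0,0,-0.04,0,0,0,-1],
  [0,0,-0.05,0,0,0,-1],
  [0,0,-0.05,0,0,0,-1],
  [0,0,-0.04,0,0,0,-1],
  [0,0,0,0,0,0,-1],
])

```text
t: 39.95
tcp_pos: [0.4318, -0.3475, 0.2285]
tool_rot: [0.136, 0.991, -0.003, 0.003]
force: [-0.3, -0.3, -0.5]
finger_gap: 0.994
gripper_force: 0.0
```

Run:
```python
from h import *
print(sense()["tcp_pos"],sense()["force"])
for n,c0,c in(("scene",(179,255),(412,338)),("top",(183,272),(412,320))):
    im=snapshot(n);cv2.imwrite(f"pics/e_{n}.png",im[:,:,::-1]);o=cv2.imread(f"pics/{n}0.png")[:,:,::-1]
    x,y=c;k=(im.astype(int)[y-45:y+25,x-30:x+30]);d=np.abs(k-o[y-45:y+25,x-30:x+30]).max(2)>18
    ys,xs=np.nonzero(d);print(n,len(xs),np.percentile(xs,[2,98])+x-30,np.percentile(ys,[2,98])+y-45)
    X=np.array([.428 if n=="scene" else .4335,-.3474,.012])
    P=np.array([proj(n,X+[r*np.cos(a),r*np.sin(a),z]) for a in np.linspace(0,6.28,40) for z,r in((0,.033),(.05,.033),(.09,.03))]);print(" exp",P.min(0),P.max(0))
```

```text
[ 0.43183709 -0.34751636  0.22851045] [-0.30517536 -0.29250912 -0.53044759]
scene 3622 [383. 440.] [294. 361.]
 exp [397.22709437 301.95306847] [430.52086319 350.83402493]
top 3745 [383. 440.] [276. 343.]
 exp [399.99560309 292.80221232] [428.38900846 330.97171805]
```

Run:
```python
from h import *
for n,c,X,c0,X0 in(("scene",(412,330),(.428,-.3474,.012),(172,240),(.4378,.3058,0)),("top",(412,312),(.4335,-.3474,.012),(178,262),(.4439,.3058,0))):
  for f,(x,y),Z in((f"pics/{n}0.png",c0,X0),(f"pics/e_{n}.png",c,X)):
    q=cv2.imread(f).astype(int);k=((q[:,:,0]-q[:,:,2])>4).astype(np.uint8);m=np.zeros_like(k);m[y-35:y+30,x-30:x+30]=k[y-35:y+30,x-30:x+30]
    N,l,s,ct=cv2.connectedComponentsWithStats(cv2.medianBlur(m,3));i=1+np.argmax(s[1:,4]);
    P=np.array([proj(n,np.array(Z)+[r*np.cos(a),r*np.sin(a),z]) for a in np.linspace(0,6.28,40) for z,r in((0,.033),(.05,.033),(.09,.03))])
    print(f,s[i],"exp",np.round(np.r_[P.min(0),P.max(0)]))
```

```text
pics/scene0.png [165 235  25  27 437] exp [162. 225. 193. 266.]
pics/e_scene.png [399 314  29  32 610] exp [397. 302. 431. 351.]
pics/top0.png [173 263  20  18 256] exp [167. 247. 196. 284.]
pics/e_top.png [402 310  22  17 282] exp [400. 293. 428. 331.]
```

```bash
python3 -c "
from station import *
print(sign_off())"
```

```text
the job is handed in; nothing more can be done
None
```

The job is handed in: the cap is in the small recess, the basket in the dish, the body in the large recess and the glass on the 96 mm coaster, all let go at about 40 s; the last two were checked by measurement only, and the verdict was not shown.

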